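Roll a microscope body tube into the V-block and up to its end stop

TASK

Roll the microscope's body tube gently across the granite plate on its side and let it drop into the V-block at the plate's far edge, then push it along the V by its end until it rests against the upright steel block that serves as the end stop, and leave it there. Only push it with the fingers: do not lift, carry or fling it, do not let it fall off the plate onto the bench, and leave the objective, the eyepiece and the screwdriver where they are.

Things in the scene. Friction and masses are not known exactly. Their poses are not given: they have to be found in the camera images.
- tube: bare microscope body tube, satin aluminium, plain and round, 40 mm in diameter, 160 mm long, about 0.3 kg; it lies on its side on the plate, up to 0.15 rad askew of the V, rolls easily when pushed, at right angles to its own axis, and soon comes to rest when let go. Origin at the middle of its axis, 20 mm above the plate; its y axis is the tube's axis, its x and z turn as it rolls
- plate: grey granite surface plate, 250 mm (its x) by 400 mm (its y) and 50 mm high, fixed on the bench. Origin at the centre of its underside, so its top is 50 mm above the origin; its x axis points across the plate towards the V-block, away from the robot
- vblock: fixed steel V-block, 60 mm (x) by 80 (y) by 50 high, against the plate's far edge, tops flush. A 90 degree V runs along its y axis: mouth 36 mm wide, 18 mm deep, with a flat 12 mm land on each side. Origin at the centre of its underside, below the V's bottom line; axes parallel to the plate's. The seated tube's axis is parallel to y, 60.3 mm above this origin; the tube is longer than the block and overhangs it
- stop: the end stop: fixed steel gauge block with round holes, standing upright, 50 mm (x) by 25 (y) by 75 high, on the V's line beyond one end of the V-block (+y or -y, it changes), its near face 110 mm from the V-block's centre. Origin at the centre of its underside, axes parallel to the V-block's. The tube touching it has its centre 92.5 mm from this origin along y
- flat_block: the other steel gauge block of the pair, same size, lying flat (50 mm in x, 75 mm in y, 25 mm high) on the bench beyond the other end of the V-block, its centre 122.5 mm from the V-block's centre; fixed, low enough to pass over. Origin at the centre of its underside
- objective: loose microscope objective standing on the plate near its +y edge, black barrel 24 mm in diameter with a steel nose, 44 mm tall; origin at the centre of its underside; leave it alone
- eyepiece: loose eyepiece standing on the plate near its -y edge, black cap 33 mm in diameter below, steel barrel above, 45 mm tall; origin at the centre of its underside; leave it alone
- screwdriver: loose screwdriver 160 mm long lying on the bench to the right of the plate; leave it alone
Mind the look-alikes: they are no part of the job. What is shaped like the stop but purple is not meant. Of the things shaped like the tube, the aluminium one is meant.

How it is judged:
By the outcome, as a careful person would: the job done as asked, in the order asked, and still so for the second after the job is handed in, with the robot touching nothing.
It also fails if it takes over 67 s, if anything falls off the work surface, if the arm or the gripper's body presses on something with over 40 N, if the wrist force passes 120 N, or if a joint passes its speed limit or range.

ROBOT

A 6-joint arm with a two-finger parallel gripper is mounted at the origin on the work surface. World frame = base frame: x ahead of the robot, y to its left, z up, the work surface at z = 0. Lengths are in m, angles in rad, forces in N, time in s.
With the tool pointing down it reaches from about 0.35 to 0.775 m from the base axis. Payload 5.5 kg.
Tool frame: the origin (TCP) lies at the very end of the fingers, on their centre line; the grasp point (between the pads) lies 19 mm behind it; x points along the fingers, y is the direction in which the jaws open and shut, and the axes are right-handed (so a half turn about x gives the same grasp; the last joint's range is limited). The gripper opens to 85 mm and grips with 20 to 120 N. Pads are 22 mm wide; open, the fingers measure 114 mm over their backs; the gripper's body (76 mm by 85 mm) begins 54 mm behind the grasp point. The pads swing forward as they close: fully open they stand 13 mm farther back than shut.
Start: joints at [-1.383, 0.313, 0.046, 1.304, 0, 1.431], TCP at [0.185, -0.544, 0.231] pointing down, gripper open.
Joint ranges: [-2.76, 2.76], [-0.86, 1.69], [-1.03, 1.26], [-2.2, 2.34], [-1.47, 1.5], [-3.14, 3.14]. Speed limits (rad/s): [2.57, 2.57, 3.14, 3.14, 3.14, 3.14].

INTERFACE

Orientations are given as a unit quaternion [w, x, y, z].
In Python, from workcell import env gives the robot as it stands.
- The arm moves only by the tool servo_tool, never from a script. Its argument "increments" is a list of rows, each an object with "offset": the shift along the tool's x, y, z in cm, a list of three; "yaw": the turn about the tool's x in degrees. In form: [{"offset": [x, y, z], "yaw": yaw}, ...]. A call has exactly 8 rows; each row is the pose to reach, as a shift and turn from the pose commanded when the call began, along the tool's axes at that moment; what a row does not reach only later rows make up. A row lasts 1/10 s, in which the tool goes at most 50 mm and 8.59 degrees, less where a joint would pass 70% of its speed; a pose out of reach is approached as far as the arm can. A call with a gripper value outside its range is refused whole. "claw" is the opening, from 0 (shut) to 1 (fully open), set as the call begins (left out, the last holds). The fingers move at their own pace and stop on an object; "force" is the grip in N (left out, the last holds). Time passes only in rows, so rows that repeat a pose let the fingers close, or fill a call up. It gives the time, the measured TCP pose, the force and the opening at its end, in the units of the state.
- env.get_state(): the state, without advancing time (a new reading comes with each control period).
- env.read_camera(name): name is "scene" or "top" or "wrist"; returns (picture, depth): 480x640x3 uint8, red, green, blue; 480x640 float32, m along the optical axis (not along the pixel's ray), 0 where there is no reading.
- env.camera_model(name): a dict with "vertical_fov" (degrees; the focal length in pixels is half the picture's height over the tangent of half this angle, whatever the lens; pixels are square), "cx", "cy" (the principal point, pixels), "world_from_camera" (4x4, takes a point from camera to world coordinates). Camera axes: x right, y up, looking along -z (the intrinsics and any distortion apply to the point x, -y, -z); pixel columns grow to the right and rows downward; lengths in m; the calibration is good to about 2 mm. The wrist camera is an equidistant fisheye: a pixel r from the principal point sees the ray r / f radians off the axis. A picture is of the moment at which its call begins: read the wrist's pose just before it. camera_model takes no time and is no camera call; for the wrist camera it gives the pose at the moment of the call.
- env.hand_in(): hands the job in, once; it reports no verdict.
The state is a dict: "clock": time; "joint_pos": joint angles; "qvel": joint speeds; "tau": joint torques, N m; "tcp_pos": TCP position; "orientation": TCP orientation; "wrist_force": force on the tool from outside, world axes, zero at the start; "ft_torque": the same for the moment, N m; "finger_gap": finger opening in m.
Only numpy, scipy, OpenCV 4.12 (cv2) and the standard library are available. Lean on these libraries where they do the work, as an engineer would, in place of code of your own. Each camera call takes 0.05 s, during which the arm holds its last target.

## Working session

There is one attempt and no reset: what is moved stays moved. The work goes in short steps, Python scripts to look and compute and a tool call to move; the robot and the scene stay as the last step left them, time stands still between calls to the robot, and variables do not carry over. Pictures are saved under pics/ and viewed, and the job is handed in when it is done.

Besides the shell and the picture viewer there is one more tool, called after "Call:" as a command line: name --argument value ..., lists and objects as JSON in quotes. servo_tool: Moves the arm, as the interface text tells. Its arguments: {"type":"object","properties":{"increments":{"type":"array","items":{"type":"object","properties":{"offset":{"type":"array","items":{"type":"number"}},"yaw":{"type":"number"}}}},"claw":{"type":"number"},"force":{"type":"number"}},"required":["increments"]}

```bash
mkdir -p pics; ls; cat > h.py <<'E'
import numpy as np, cv2
from workcell import env
def snap(name,fn):
    m=env.camera_model(name); im,d=env.read_camera(name)
    cv2.imwrite('pics/'+fn+'.png',im[:,:,::-1]); np.savez('pics/'+fn+'.npz',im=im,d=d,M=np.array(m['world_from_camera']),fov=m['vertical_fov'],cx=m['cx'],cy=m['cy'])
    return m
def load(fn): return np.load('pics/'+fn+'.npz')
def pts(fn):
    a=load(fn); f=240/np.tan(np.radians(float(a['fov']))/2)
    v,u=np.mgrid[0:480,0:640]; d=a['d']
    P=np.stack([(u-a['cx'])/f*d,-(v-a['cy'])/f*d,-d,np.ones_like(d)],-1)
    W=P@a['M'].T; W=W[...,:3]; W[d==0]=np.nan
    return W
E
python3 - <<'E'
from h import *
for n in('scene','top'):
    m=snap(n,n+'0'); print({k:v for k,v in m.items() if k!='world_from_camera'}); print(np.round(m['world_from_camera'],3))
print(env.get_state())
E
```

```text
pics
{'vertical_fov': 53.044824961721815, 'cx': 308.57176159156967, 'cy': 243.79870363387508}
[[ 0.798 -0.501  0.335  0.907]
 [ 0.603  0.671 -0.432 -0.524]
 [-0.009  0.547  0.837  0.86 ]
 [ 0.     0.     0.     1.   ]]
{'vertical_fov': 48.738505032777226, 'cx': 317.7739045215008, 'cy': 236.90043597689157}
[[-0.01   0.982 -0.188  0.341]
 [-1.    -0.009  0.006 -0.109]
 [ 0.004  0.188  0.982  1.372]
 [ 0.     0.     0.     1.   ]]
{'clock': 0.1, 'joint_pos': array([-1.38259550e+00,  3.13919958e-01,  4.51124940e-02,  1.30357842e+00,
        1.81171283e-05,  1.43122297e+00]), 'qvel': array([-2.73197339e-05, -3.21298501e-03,  1.71991648e-03,  1.42682825e-03,
        1.45212141e-03, -8.96350406e-04]), 'tau': array([ 1.42443099e-03, -4.81728888e+01,  2.99242133e+01,  1.28266806e-02,
       -1.48241870e-04, -1.16211450e-05]), 'tcp_pos': array([ 0.18504188, -0.54395251,  0.2305092 ]), 'orientation': array([-0.11480558, -0.69762445, -0.11592955,  0.69763897]), 'wrist_force': array([0.32720358, 0.69625923, 0.02873559]), 'ft_torque': array([-0.01396867, -0.02246599,  0.00883269]), 'finger_gap': 0.08508157981888073}
```

View pics/scene0.png

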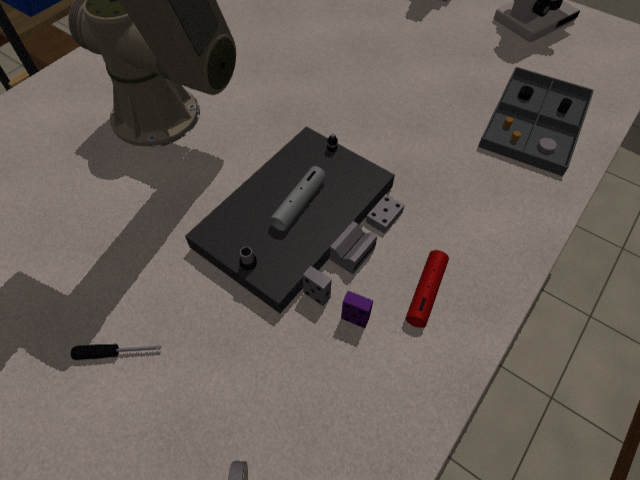

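View pics/top0.png

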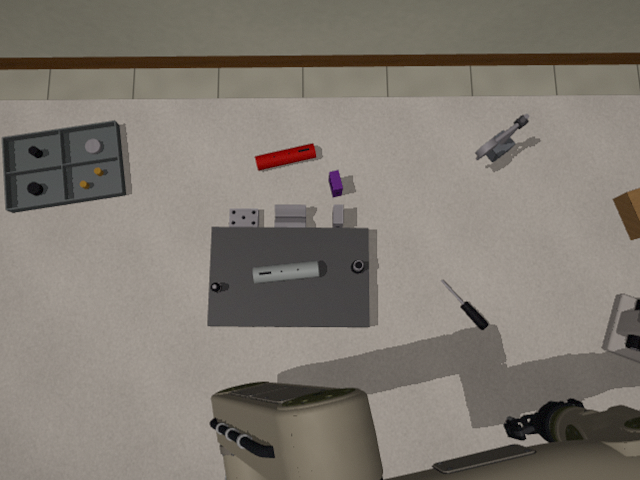

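```bash
python3 - <<'E'
from h import *
im=cv2.imread('pics/top0.png'); cv2.imwrite('pics/crop0.png',cv2.resize(im[140:335,200:390],None,fx=3,fy=3,interpolation=cv2.INTER_CUBIC))
W=pts('top0')
def p(u,v): return np.round(W[v,u],4)
for n,u,v in [('tube',286,272),('tubeL',256,274),('tubeR',316,269),('plate',300,300),('vl',290,208),('v',290,215),('v2',290,222),('stop',338,216),('flat',244,217),('obj',216,287),('eye',358,266),('purple',336,184),('bench',420,250)]: print(n,p(u,v))
E
```

```text
tube [ 0.5005 -0.0392  0.0886]
tubeL [0.4969 0.0342 0.0842]
tubeR [ 0.5071 -0.1123  0.0891]
plate [ 0.4351 -0.0719  0.0496]
vl [ 0.67   -0.0473  0.052 ]
v [ 0.655  -0.0466  0.0375]
v2 [ 0.6346 -0.047   0.046 ]
stop [ 0.6416 -0.1688  0.0787]
flat [0.6539 0.0739 0.0241]
obj [0.4655 0.1297 0.0911]
eye [ 0.5128 -0.2145  0.0941]
purple [ 0.7248 -0.1652  0.0788]
bench [ 0.5666 -0.3868 -0.0025]
```

View pics/crop0.png

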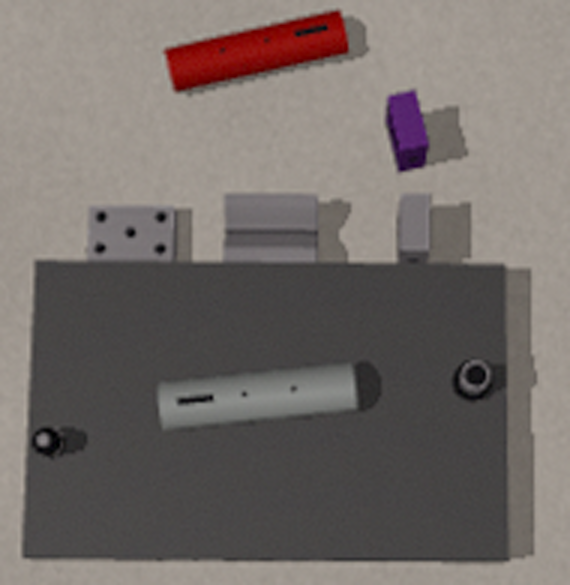

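```bash
python3 - <<'E'
from h import *
W=pts('top0')
def sel(u0,u1,v0,v1,z0,z1):
    P=W[v0:v1,u0:u1].reshape(-1,3); return P[(P[:,2]>z0)&(P[:,2]<z1)]
def rep(n,P):
    r=cv2.minAreaRect(P[:,:2].astype(np.float32)); print(n,len(P),np.round(np.median(P,0),4),r, 'z%.4f'%np.percentile(P[:,2],95))
rep('tube',sel(245,330,255,290,.058,.12))
rep('plate',sel(200,385,225,335,.04,.058))
rep('vblock',sel(270,310,200,232,.025,.06))
rep('stop',sel(328,348,200,228,.065,.09))
rep('flat',sel(226,262,204,228,.015,.035))
rep('eye',sel(345,372,255,280,.06,.12))
rep('obj',sel(206,226,278,296,.06,.12))
# tube axis by line fit of ridge
P=sel(245,330,255,290,.058,.12); c=P.mean(0); u,s,vt=np.linalg.svd(P-c); d=vt[0]; print(c,d, np.degrees(np.arctan2(-d[0]/d[1],1)))
t=(P-c)@d; print(t.min(),t.max())
# vblock walls z vs x
Q=sel(278,304,200,232,.02,.06)
for x in np.arange(.615,.70,.005):
    q=Q[abs(Q[:,0]-x)<.0025]
    if len(q): print(round(x,3),np.round(np.median(q[:,2]),4),len(q))
E
```

```text
tube 1057 [ 0.5024 -0.0369  0.0875] ((0.4996280372142792, -0.049438126385211945), (0.07517871260643005, 0.18397121131420135), 5.006671905517578) z0.0930
plate 14582 [ 0.4865 -0.0447  0.0508] ((0.49976450204849243, -0.04328826069831848), (0.4015359878540039, 0.2559487521648407), 89.17305755615234) z0.0552
vblock 914 [ 0.6461 -0.0469  0.0485] ((0.6455991864204407, -0.04612322524189949), (0.0994066521525383, 0.0737510547041893), 89.66837310791016) z0.0544
stop 200 [ 0.649  -0.1678  0.0758] ((0.6491686701774597, -0.16783158481121063), (0.022987322881817818, 0.050626106560230255), 89.14935302734375) z0.0800
flat 545 [0.6538 0.0758 0.0259] ((0.6537820100784302, 0.07673626393079758), (0.07622061669826508, 0.05094278231263161), 88.5407943725586) z0.0304
eye 137 [ 0.5136 -0.2122  0.0923] ((0.5146259665489197, -0.21333321928977966), (0.031034866347908974, 0.02778574451804161), 62.54315185546875) z0.0982
obj 87 [0.4664 0.1321 0.0832] ((0.467872679233551, 0.13354793190956116), (0.022187490016222, 0.021760117262601852), 1.6520566940307617) z0.0955
[ 0.50270144 -0.03696441  0.08608794] [-9.48553650e-02  9.95491064e-01  3.71320064e-05] 5.442995251580663
-0.10382820045758033 0.07974620738122025
0.615 0.0505 43
0.62 0.0505 49
0.625 0.0507 51
0.63 0.0507 50
0.635 0.0503 49
0.64 0.045 29
0.645 0.0401 46
0.65 0.0348 36
0.655 0.0354 64
0.66 0.0414 59
0.665 0.0465 55
0.67 0.0498 58
0.675 0.0508 48
0.68 0.0506 45
0.685 0.0446 1
```

```bash
cat >> h.py <<'E'
from scipy.spatial.transform import Rotation as R
def to(target,yawdeg):
    """offset cm in tool axes and yaw to bring tool to target, with tool y along world y rotated by yawdeg"""
    s=env.get_state(); r=R.from_quat(s['orientation'],scalar_first=True); A=r.as_matrix()
    off=A.T@(np.array(target)-s['tcp_pos'])*100
    want=np.array([-np.sin(np.radians(yawdeg)),np.cos(np.radians(yawdeg)),0])
    w=A.T@want; a=np.degrees(np.arctan2(w[2],w[1])); a=(a+90)%180-90
    print('t%.2f'%s['clock'],'tcp',np.round(s['tcp_pos'],4),'off',np.round(off,2),'yaw',round(a,2),'F',np.round(s['wrist_force'],1),'q',np.round(s['joint_pos'],2)); return off,a
E
python3 - <<'E'
from h import *
s=env.get_state(); print(R.from_quat(s['orientation'],scalar_first=True).as_matrix().round(3))
to([.44,-.037,.2],5.4)
E
```

```text
[[-0.     0.322 -0.947]
 [ 0.002 -0.947 -0.322]
 [-1.    -0.002 -0.   ]]
t0.10 tcp [ 0.185  -0.544   0.2305] off [  3.12 -39.78 -40.46] yaw 13.38 F [0.3 0.7 0. ] q [-1.38  0.31  0.05  1.3   0.    1.43]
```

Call:
servo_tool --increments '[{"offset": [0, -2.5, -2.5], "yaw": 1}, {"offset": [0, -5, -5], "yaw": 2}, {"offset": [0, -7.5, -7.5], "yaw": 4}, {"offset": [0, -10, -10], "yaw": 5}, {"offset": [0.5, -13, -13], "yaw": 6}, {"offset": [0.5, -16, -16], "yaw": 7}, {"offset": [1, -19, -19], "yaw": 8}, {"offset": [1, -22, -22], "yaw": 9}]' --claw 0.7

```text
clock: 0.9
tcp_pos: [0.3226, -0.2633, 0.2206]
orientation: [-0.059, -0.704, -0.06, 0.705]
wrist_force: [0.2, -0.7, -0.0]
finger_gap: 0.0602
```

```bash
python3 - <<'E'
from h import *
to([.44,-.037,.15],5.4)
print(env.get_state()['finger_gap'])
E
```

```text
t0.90 tcp [ 0.3226 -0.2633  0.2206] off [  7.07 -20.32 -15.39] yaw 4.31 F [ 0.2 -0.7 -0. ] q [-0.88  0.01 -0.34  1.22  0.    2.09]
0.06022276943665116
```

Call:
servo_tool --increments '[{"offset": [1, -3, -2.3], "yaw": 0.5}, {"offset": [2, -6, -4.5], "yaw": 1}, {"offset": [3, -9, -6.8], "yaw": 1.5}, {"offset": [4, -12, -9], "yaw": 2}, {"offset": [5, -15, -11.3], "yaw": 3}, {"offset": [6, -18, -13.5], "yaw": 4}, {"offset": [7, -20, -15.2], "yaw": 4.3}, {"offset": [7, -20, -15.2], "yaw": 4.3}]'

```text
clock: 1.7
tcp_pos: [0.4383, -0.0397, 0.1498]
orientation: [-0.035, -0.705, -0.036, 0.707]
wrist_force: [-0.1, -1.0, 0.7]
finger_gap: 0.0596
```

```bash
python3 - <<'E'
from h import *
to([.45,-.039,.065],5.4)
snap('wrist','w1'); snap('scene','s1')
a=load('s1')['im'][:,:,::-1]; cv2.imwrite('pics/s1c.png',cv2.resize(a[90:330,170:450],None,fx=2.5,fy=2.5,interpolation=cv2.INTER_CUBIC))
E
```

```text
t1.70 tcp [ 0.4383 -0.0397  0.1498] off [ 8.47  0.05 -1.19] yaw 0.33 F [-0.1 -1.   0.7] q [-0.27  0.1  -0.43  1.04  0.    2.77]
```

View pics/s1c.png

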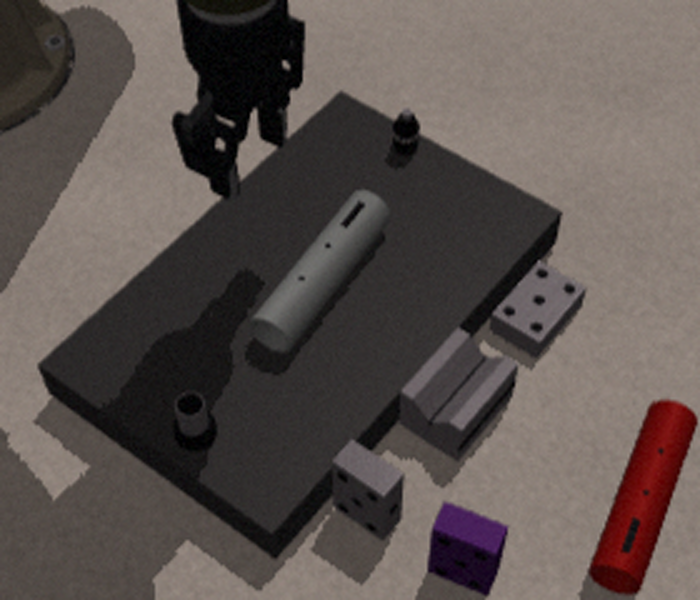

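View pics/w1.png

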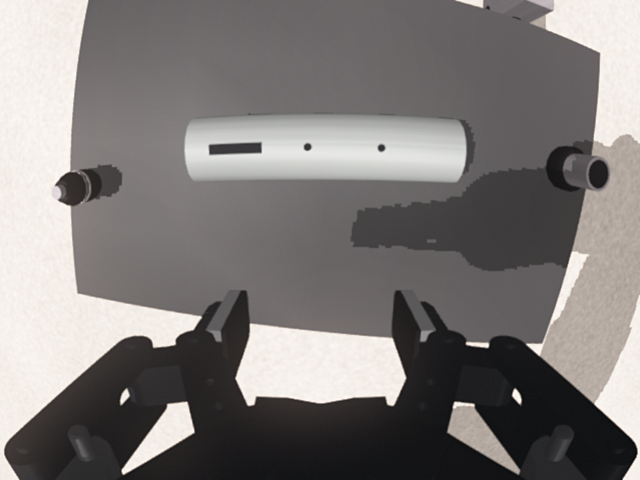

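```bash
cat >> h.py <<'E'
def wpts(fn):
    a=load(fn); f=240/np.tan(np.radians(float(a['fov']))/2)
    v,u=np.mgrid[0:480,0:640]; x=(u-a['cx'])/f;y=(v-a['cy'])/f;r=np.hypot(x,y)+1e-9
    d=a['d'].astype(float); t=np.tan(np.minimum(r,1.5))
    P=np.stack([x/r*t*d,-y/r*t*d,-d,np.ones_like(d)],-1)
    W=(P@a['M'].T)[...,:3]; W[d==0]=np.nan
    return W
E
python3 - <<'E'
from h import *
W=wpts('w1')
for u,v in [(240,293),(236,300),(244,320),(402,293),(406,300),(398,320),(325,150),(190,150),(463,150),(325,117),(325,180),(325,250),(66,190),(567,168)]: print(u,v,W[v,u].round(4))
M=W[100:200,170:490].reshape(-1,3); M=M[M[:,2]>.08]; c=M.mean(0); vt=np.linalg.svd(M-c)[2][0]; t=(M-c)@vt; print(c,vt,t.min(),t.max(), np.median(M,0)); print(c+vt*(t.min()+t.max())/2)
E
```

```text
240 293 [ 0.4457 -0.0076  0.1635]
236 300 [ 0.4453 -0.0073  0.1693]
244 320 [ 0.4353 -0.0099  0.1658]
402 293 [ 0.4519 -0.0698  0.1634]
406 300 [ 0.4517 -0.0701  0.1695]
398 320 [ 0.4427 -0.0689  0.1685]
325 150 [ 0.5005 -0.0358  0.0908]
190 150 [0.4952 0.0396 0.0914]
463 150 [ 0.5109 -0.1135  0.0906]
325 117 [ 0.5192 -0.034   0.0802]
325 180 [ 0.4803 -0.0383  0.0522]
325 250 [ 0.4327 -0.0432  0.0508]
66 190 [0.4671 0.1314 0.0885]
567 168 [ 0.5138 -0.2012  0.0757]
[ 0.50261155 -0.0357019   0.08797132] [-9.82494906e-02  9.95161620e-01 -6.23063607e-04] -0.08092126535321416 0.08008405187769829 [ 0.50265358 -0.03568094  0.08899192]
[ 0.50265267 -0.03611848  0.08797159]
```

Call:
servo_tool --increments '[{"offset": [1.5, 0, 0], "yaw": 0}, {"offset": [3, 0, 0], "yaw": 0}, {"offset": [4.5, 0, 0], "yaw": 0}, {"offset": [6, 0, 0], "yaw": 0}, {"offset": [7.5, 0, 0], "yaw": 0}, {"offset": [8.5, 0, 0], "yaw": 0}, {"offset": [9.3, 0, 0], "yaw": 0}, {"offset": [9.3, 0, 0], "yaw": 0}]' --claw 0.5

```text
clock: 2.6
tcp_pos: [0.4377, -0.0427, 0.0576]
orientation: [-0.033, -0.706, -0.034, 0.707]
wrist_force: [-0.8, 0.1, -0.3]
finger_gap: 0.0426
```

```bash
python3 - <<'E'
from h import *
to([.47,-.036,.056],5.6)
snap('wrist','w2'); W=wpts('w2')
a=load('w2')['im'][:,:,::-1]; cv2.imwrite('pics/w2c.png',cv2.resize(a[150:400,150:500],None,fx=2,fy=2))
T=W[250:400,150:500].reshape(-1,3)
T=T[(T[:,0]>.44)]
for y0,y1 in((-.1,-.05),(-.03,.02)):
    q=T[(T[:,1]>y0)&(T[:,1]<y1)&(T[:,2]>.054)&(T[:,2]<.11)]; print(len(q),np.percentile(q[:,2],[0,1,5,20]).round(4),q.min(0),q.max(0))
E
```

```text
t2.60 tcp [ 0.4377 -0.0427  0.0576] off [ 0.16 -0.37 -3.28] yaw -0.17 F [-0.8  0.1 -0.3] q [-0.28  0.19 -0.57  0.81 -0.    2.77]
2734 [0.061  0.0641 0.0684 0.0783] [ 0.44000173 -0.093753    0.06098309] [ 0.45496771 -0.06218389  0.10999798]
2461 [0.0605 0.0649 0.0687 0.0783] [ 0.44000077 -0.02110083  0.06054733] [0.44855189 0.0107739  0.10998803]
```

View pics/w2c.png

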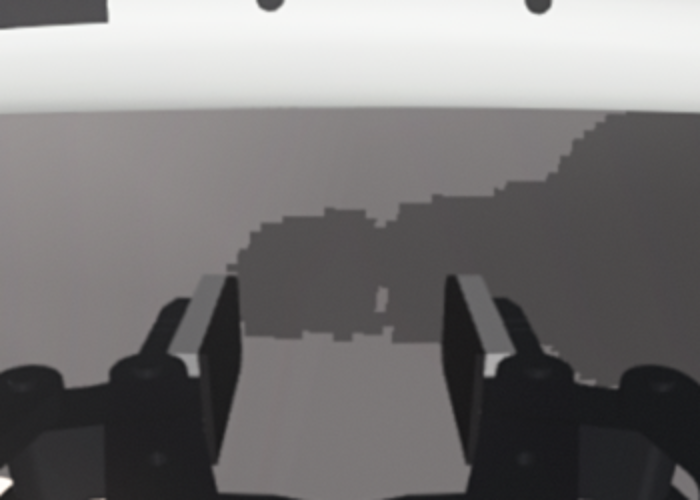

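Call:
servo_tool --increments '[{"offset": [0.3, -0.2, -0.4], "yaw": 0}, {"offset": [0.3, -0.4, -0.8], "yaw": 0}, {"offset": [0.3, -0.4, -1.3], "yaw": 0}, {"offset": [0.3, -0.4, -1.8], "yaw": 0}, {"offset": [0.3, -0.4, -2.2], "yaw": 0}, {"offset": [0.3, -0.4, -2.6], "yaw": 0}, {"offset": [0.3, -0.4, -2.9], "yaw": 0}, {"offset": [0.3, -0.4, -3.1], "yaw": 0}]'

```text
clock: 3.45
tcp_pos: [0.4692, -0.0355, 0.0553]
orientation: [-0.034, -0.706, -0.034, 0.706]
wrist_force: [0.6, -0.2, -0.4]
finger_gap: 0.0429
```

Call:
servo_tool --increments '[{"offset": [0, 0, -0.15], "yaw": 0}, {"offset": [0, 0, -0.3], "yaw": 0}, {"offset": [0, 0, -0.5], "yaw": 0}, {"offset": [0, 0, -0.7], "yaw": 0}, {"offset": [0, 0, -0.9], "yaw": 0}, {"offset": [0, 0, -1.1], "yaw": 0.3}, {"offset": [0, 0, -1.3], "yaw": 0.6}, {"offset": [0, 0, -1.5], "yaw": 1}]'

```text
clock: 4.25
tcp_pos: [0.484, -0.034, 0.0553]
orientation: [0.028, 0.707, 0.027, -0.707]
wrist_force: [-0.2, -0.3, 0.3]
finger_gap: 0.043
```

```bash
cat >> h.py <<'E'
def tube(fn):
    W=wpts(fn); M=W[:260,:].reshape(-1,3)
    M=M[(M[:,2]>.075)&(M[:,2]<.1)&(M[:,1]>-.16)&(M[:,1]<.1)&(M[:,0]<.7)&(M[:,0]>.47)]
    c=np.median(M,0); M=M[np.abs(M-c)[:,0]<.04]; c=M.mean(0); vt=np.linalg.svd(M-c)[2][0]; vt*=np.sign(vt[1]); t=(M-c)@vt
    m=c+vt*(np.percentile(t,.5)+np.percentile(t,99.5))/2
    print('tube',m.round(4),'yaw',np.degrees(np.arctan2(-vt[0],vt[1])).round(2),'len',np.ptp(t).round(4),'ztop',np.percentile(M[:,2],[50,95]).round(4))
E
python3 - <<'E'
from h import *
to([.52,-.04,.0545],3)
snap('wrist','w3'); tube('w3')
E
```

```text
bash:   754 Killed                     python3 - <<'E'
from h import *
to([.52,-.04,.0545],3)
snap('wrist','w3'); tube('w3')
E
```

View pics/w3.png

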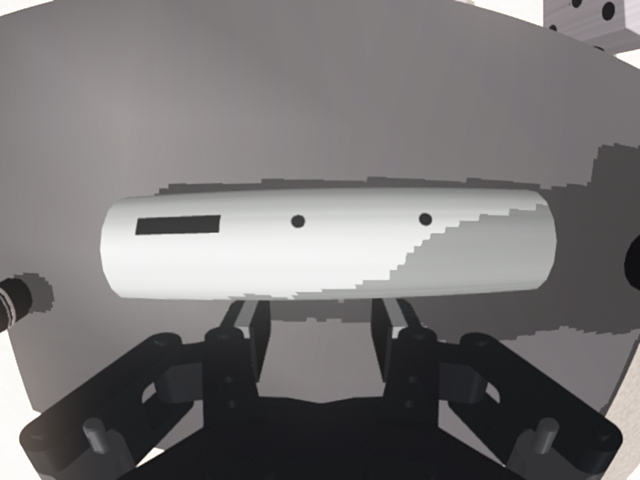

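```bash
sed -i 's/np.linalg.svd(M-c)/np.linalg.svd(M-c,full_matrices=False)/' h.py; sed -i 's/M=W\[:260,:\]/M=W[:300:2,::2]/' h.py
python3 - <<'E'
from h import *
to([.52,-.037,.0545],2)
tube('w3')
E
```

```text
t4.30 tcp [ 0.4844 -0.0341  0.0553] off [ 0.08  0.57 -3.53] yaw 2.43 F [-0.1  0.7 -0.1] q [-0.24  0.27 -0.47  0.83  0.    2.83]
tube [ 0.5192 -0.0342  0.0874] yaw 5.62 len 0.1605 ztop [0.0887 0.0912]
```

Call:
servo_tool --increments '[{"offset": [0, 0.05, -0.3], "yaw": 0.3}, {"offset": [0, 0.1, -0.6], "yaw": 0.7}, {"offset": [0, 0.15, -0.9], "yaw": 1.1}, {"offset": [0, 0.2, -1.2], "yaw": 1.5}, {"offset": [0, 0.25, -1.5], "yaw": 1.9}, {"offset": [0, 0.3, -1.8], "yaw": 2.3}, {"offset": [0, 0.35, -2.1], "yaw": 2.7}, {"offset": [0, 0.4, -2.4], "yaw": 3}]'

```text
clock: 5.1
tcp_pos: [0.5083, -0.0362, 0.0553]
orientation: [-0.009, -0.707, -0.009, 0.707]
wrist_force: [-1.8, -0.1, -0.2]
finger_gap: 0.0427
```

```bash

python3 - <<'E'
from h import *
to([.55,-.038,.0545],-.8)
snap('wrist','w4');tube('w4')
E
```

```text
t5.10 tcp [ 0.5083 -0.0362  0.0553] off [ 0.08  0.29 -4.16] yaw 2.25 F [-1.8 -0.1 -0.2] q [-0.23  0.31 -0.41  0.84 -0.    2.89]
tube [ 0.5443 -0.0319  0.0874] yaw 5.19 len 0.1603 ztop [0.0888 0.0912]
```

Call:
servo_tool --increments '[{"offset": [0, 0, 0.5], "yaw": 0}, {"offset": [0, 0, 1], "yaw": 0.5}, {"offset": [0, -0.6, 1.2], "yaw": 1}, {"offset": [0, -1.3, 1.2], "yaw": 1.5}, {"offset": [0, -2, 1.2], "yaw": 2.25}, {"offset": [0, -2.7, 1.2], "yaw": 2.25}, {"offset": [0, -3.2, 1.2], "yaw": 2.25}, {"offset": [0, -3.4, 1.2], "yaw": 2.25}]'

```text
clock: 5.95
tcp_pos: [0.4952, -0.0017, 0.0553]
orientation: [-0.004, 0.707, -0.004, -0.707]
wrist_force: [0.9, 0.6, 0.3]
finger_gap: 0.043
```

```bash

python3 - <<'E'
from h import *
to([.52,0,.0545],-.8)
snap('wrist','w5');tube('w5')
E
```

```text
t5.95 tcp [ 0.4952 -0.0017  0.0553] off [ 0.08 -0.2  -2.48] yaw 0.09 F [0.9 0.6 0.3] q [-0.17  0.29 -0.45  0.83 -0.    2.99]
tube [ 0.5466 -0.0312  0.0876] yaw 5.56 len 0.1608 ztop [0.0888 0.0913]
```

View pics/w5.png

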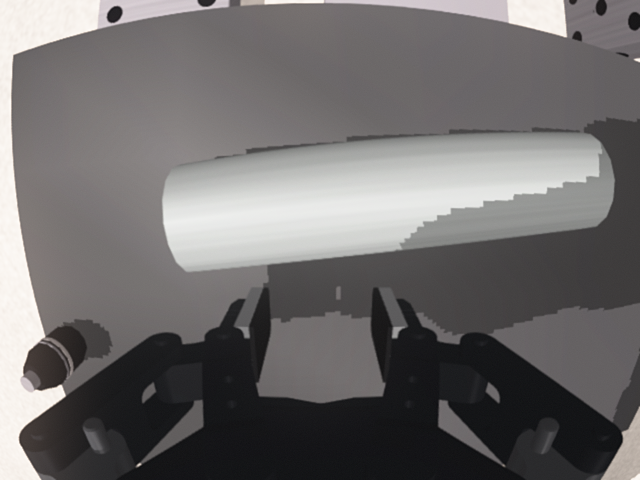

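Call:
servo_tool --increments '[{"offset": [0, 0, -0.4], "yaw": 0}, {"offset": [0, 0, -0.8], "yaw": 0}, {"offset": [0, 0, -1.1], "yaw": 0}, {"offset": [0, 0, -1.4], "yaw": 0}, {"offset": [0, 0, -1.7], "yaw": 0}, {"offset": [0, 0, -2.0], "yaw": 0}, {"offset": [0, 0, -2.2], "yaw": 0}, {"offset": [0, 0, -2.4], "yaw": 0}]'

```text
clock: 6.8
tcp_pos: [0.5194, -0.0028, 0.0553]
orientation: [-0.005, 0.707, -0.005, -0.707]
wrist_force: [-0.5, 0.2, 1.0]
finger_gap: 0.0427
```

```bash

python3 - <<'E'
from h import *
to([.53,0,.0545],-.8)
snap('wrist','w6');tube('w6')
E
```

```text
t6.80 tcp [ 0.5194 -0.0028  0.0553] off [ 0.08 -0.3  -1.06] yaw 0.03 F [-0.5  0.2  1. ] q [-0.16  0.33 -0.39  0.85 -0.    3.  ]
tube [ 0.5591 -0.03    0.0874] yaw 5.36 len 0.1609 ztop [0.0888 0.0912]
```

Call:
servo_tool --increments '[{"offset": [0, 0, -0.3], "yaw": 0}, {"offset": [0, 0, -0.7], "yaw": 0}, {"offset": [0, 0, -1.1], "yaw": 0}, {"offset": [0, 0, -1.5], "yaw": 0}, {"offset": [0, 0, -1.9], "yaw": 0}, {"offset": [0, 0, -2.3], "yaw": 0}, {"offset": [0, 0, -2.7], "yaw": 0}, {"offset": [0, 0, -3.0], "yaw": 0}]'

```text
clock: 7.65
tcp_pos: [0.5497, -0.0033, 0.0553]
orientation: [-0.005, 0.707, -0.005, -0.707]
wrist_force: [0.3, -0.4, -0.2]
finger_gap: 0.0423
```

```bash

python3 - <<'E'
from h import *
to([.59,0,.0545],-.8)
snap('wrist','w7');tube('w7')
E
```

```text
t7.65 tcp [ 0.5497 -0.0033  0.0553] off [ 0.08 -0.38 -4.03] yaw 0.03 F [ 0.3 -0.4 -0.2] q [-0.15  0.38 -0.31  0.88 -0.    3.  ]
tube [ 0.5896 -0.027   0.0874] yaw 5.39 len 0.1603 ztop [0.0887 0.0912]
```

Call:
servo_tool --increments '[{"offset": [0, 0, -0.3], "yaw": 0}, {"offset": [0, 0, -0.6], "yaw": 0}, {"offset": [0, 0, -1.0], "yaw": 0}, {"offset": [0, 0, -1.4], "yaw": 0}, {"offset": [0, 0, -1.8], "yaw": 0}, {"offset": [0, 0, -2.2], "yaw": 0}, {"offset": [0, 0, -2.5], "yaw": 0}, {"offset": [0, 0, -2.8], "yaw": 0}]'

```text
clock: 8.5
tcp_pos: [0.5775, -0.0036, 0.0553]
orientation: [-0.005, 0.707, -0.005, -0.707]
wrist_force: [-1.7, -0.3, 1.2]
finger_gap: 0.0426
```

Call:
servo_tool --increments '[{"offset": [0, 0, -0.2], "yaw": 0}, {"offset": [0, 0, -0.4], "yaw": 0}, {"offset": [0, 0, -0.6], "yaw": 0}, {"offset": [0, 0, -0.8], "yaw": 0}, {"offset": [0, 0, -1.0], "yaw": 0}, {"offset": [0, 0, -1.1], "yaw": 0}, {"offset": [0, 0, -1.2], "yaw": 0}, {"offset": [0, 0, -1.3], "yaw": 0}]'

```text
clock: 9.3
tcp_pos: [0.5901, -0.0037, 0.0553]
orientation: [0.005, -0.707, 0.005, 0.707]
wrist_force: [-0.9, -0.7, 0.9]
finger_gap: 0.0428
```

```bash

python3 - <<'E'
from h import *
to([.608,0,.0545],-.8)
snap('wrist','w8');tube('w8')
E
```

```text
t9.30 tcp [ 0.5901 -0.0037  0.0553] off [ 0.08 -0.4  -1.78] yaw 0.03 F [-0.9 -0.7  0.9] q [-0.14  0.45 -0.2   0.92 -0.    3.01]
tube [ 0.6292 -0.0232  0.0874] yaw 5.19 len 0.1603 ztop [0.0888 0.0913]
```

View pics/w8.png

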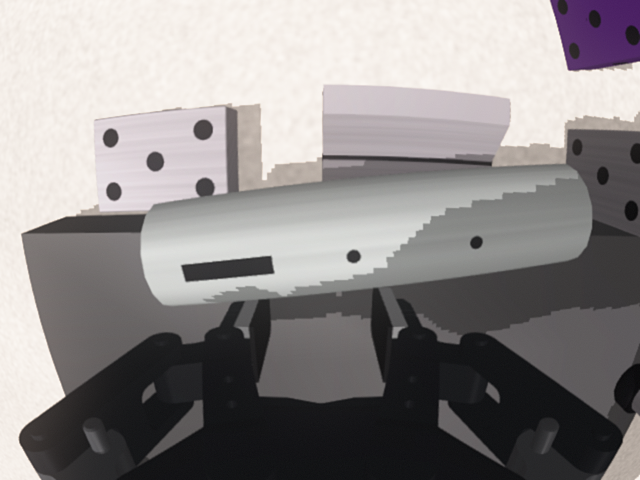

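Call:
servo_tool --increments '[{"offset": [0, 0, -0.1], "yaw": 0}, {"offset": [0, 0, -0.2], "yaw": 0}, {"offset": [0, 0, -0.3], "yaw": 0}, {"offset": [0, 0, -0.4], "yaw": 0}, {"offset": [0, 0, -0.5], "yaw": 0}, {"offset": [0, 0, -0.6], "yaw": 0}, {"offset": [0, 0, -0.7], "yaw": 0}, {"offset": [0, 0, -0.8], "yaw": 0}]'

```text
clock: 10.15
tcp_pos: [0.5984, -0.0039, 0.0553]
orientation: [-0.005, 0.707, -0.005, -0.707]
wrist_force: [-0.4, -0.8, -0.3]
finger_gap: 0.0426
```

```bash

python3 - <<'E'
from h import *
to([.61,0,.0545],-.8)
snap('wrist','w9');tube('w9')
E
```

```text
t10.15 tcp [ 0.5984 -0.0039  0.0553] off [ 0.08 -0.4  -1.16] yaw 0.03 F [-0.4 -0.8 -0.3] q [-0.14  0.46 -0.18  0.93 -0.    3.01]
tube [ 0.6441 -0.0233  0.0851] yaw 4.23 len 0.1605 ztop [0.086  0.0908]
```

View pics/w9.png

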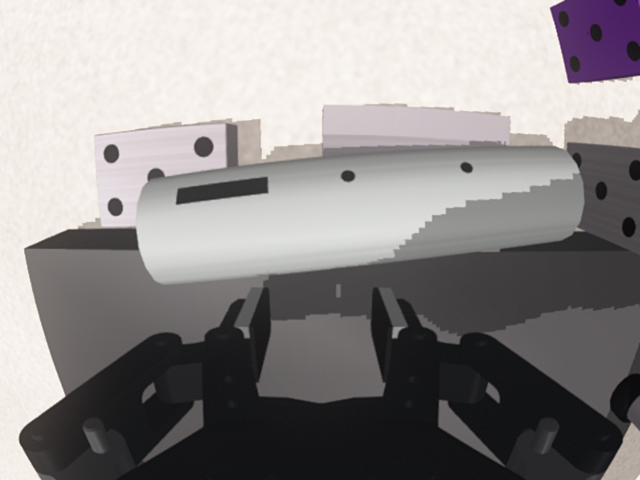

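Call:
servo_tool --increments '[{"offset": [0, 0, -0.2], "yaw": 0}, {"offset": [0, 0, -0.4], "yaw": 0}, {"offset": [0, 0, -0.6], "yaw": 0}, {"offset": [0, 0, -0.8], "yaw": 0}, {"offset": [0, 0, -1.0], "yaw": 0}, {"offset": [0, 0, -1.2], "yaw": 0}, {"offset": [0, 0, -1.3], "yaw": 0}, {"offset": [0, 0, -1.4], "yaw": 0}]'

```text
clock: 11.0
tcp_pos: [0.6122, -0.004, 0.0553]
orientation: [0.005, -0.707, 0.005, 0.707]
wrist_force: [-0.5, -0.0, -0.5]
finger_gap: 0.0426
```

```bash

python3 - <<'E'
from h import *
to([.61,0,.0545],-.8)
snap('wrist','w10');tube('w10')
E
```

```text
t11.00 tcp [ 0.6122 -0.004   0.0553] off [ 0.08 -0.4   0.23] yaw 0.03 F [-0.5 -0.  -0.5] q [-0.14  0.49 -0.14  0.94 -0.    3.02]
tube [ 0.6513 -0.0225  0.0793] yaw -1.24 len 0.2161 ztop [0.0798 0.0816]
```

View pics/w10.png

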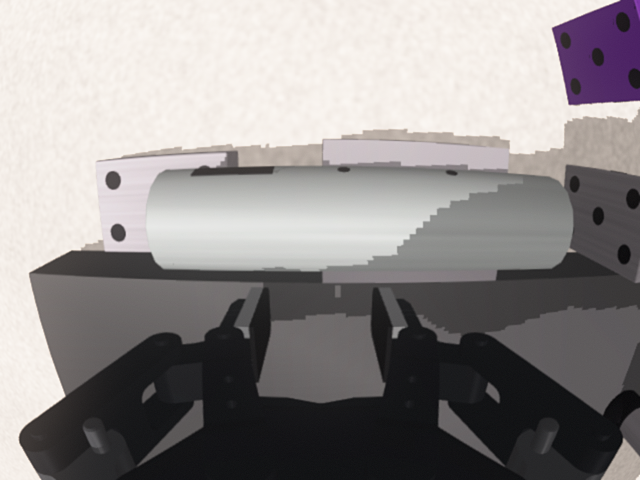

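Call:
servo_tool --increments '[{"offset": [-1, 0, 1], "yaw": 0}, {"offset": [-4, 0, 1], "yaw": 0}, {"offset": [-7, 0, 1], "yaw": -8}, {"offset": [-9, -1, 0], "yaw": -16}, {"offset": [-9, -3, -1], "yaw": -24}, {"offset": [-9, -5, -2], "yaw": -32}, {"offset": [-9, -7, -3], "yaw": -40}, {"offset": [-9, -9, -4], "yaw": -48}]' --claw 0

```text
clock: 11.85
tcp_pos: [0.653, 0.0861, 0.1463]
orientation: [0.285, 0.647, 0.285, -0.647]
wrist_force: [0.2, -0.7, -0.1]
finger_gap: -0.0
```

```bash

python3 - <<'E'
from h import *
to([.653,.097,.1],89.2)
E
```

```text
t11.85 tcp [0.653  0.0861 0.1463] off [ 4.63 -0.73 -0.81] yaw -41.65 F [ 0.2 -0.7 -0.1] q [ 0.01  0.51  0.13  1.19 -0.    2.32]
```

Call:
servo_tool --increments '[{"offset": [0, -0.3, -0.3], "yaw": -7}, {"offset": [0, -0.6, -0.6], "yaw": -14}, {"offset": [0, -0.7, -0.8], "yaw": -21}, {"offset": [1, -0.7, -0.8], "yaw": -28}, {"offset": [2, -0.7, -0.8], "yaw": -35}, {"offset": [3, -0.7, -0.8], "yaw": -41.6}, {"offset": [4, -0.7, -0.8], "yaw": -41.6}, {"offset": [4.6, -0.7, -0.8], "yaw": -41.6}]'

```text
clock: 12.65
tcp_pos: [0.6528, 0.096, 0.0988]
orientation: [-0.494, -0.505, -0.494, 0.506]
wrist_force: [0.0, 0.1, -0.2]
finger_gap: 0.0002
```

```bash

python3 - <<'E'
from h import *
to([.6535,.085,.05],89.2)
snap('wrist','w11');snap('scene','s11'); snap('top','t11')
a=load('s11')['im'][:,:,::-1]; cv2.imwrite('pics/s11c.png',cv2.resize(a[90:330,170:450],None,fx=2.5,fy=2.5,interpolation=cv2.INTER_CUBIC))
W=pts('s11').reshape(-1,3); T=W[(abs(W[:,0]-.652)<.022)&(W[:,1]>-.12)&(W[:,1]<.09)&(W[:,2]>.06)&(W[:,2]<.085)]; print(len(T),np.percentile(T[:,1],[0,2,50,98,100]))
E
```

```text
t12.65 tcp [0.6528 0.096  0.0988] off [4.88 0.1  1.1 ] yaw -0.52 F [ 0.   0.1 -0.2] q [ 0.02  0.54  0.06  1.09 -0.    1.62]
1347 [-0.10451086 -0.10213112 -0.02895774  0.05305428  0.05930987]
```

View pics/s11c.png

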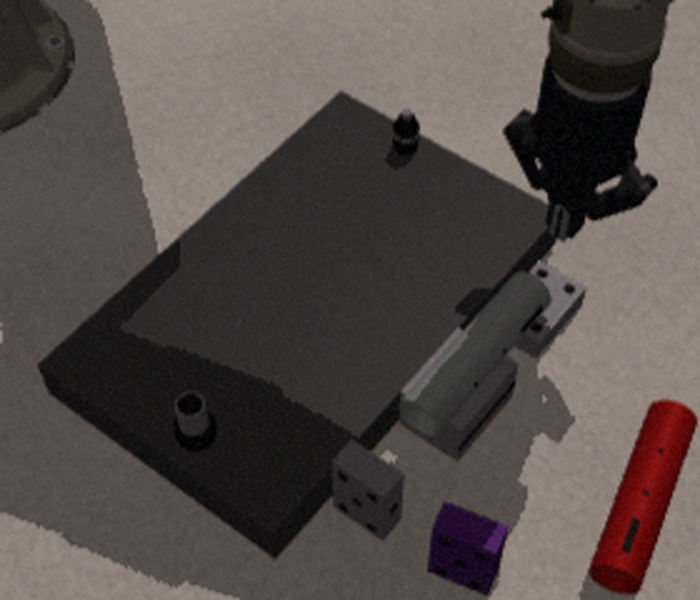

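View pics/w11.png

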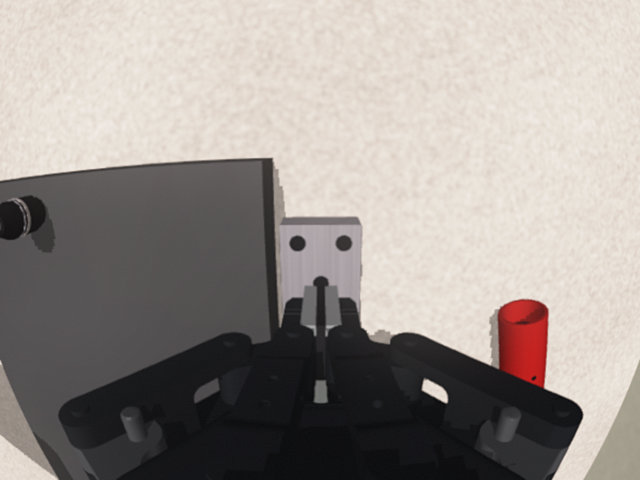

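```bash

python3 - <<'E'
from h import *
W=wpts('w11')
for u,v in [(235,345),(290,335),(80,410),(312,292),(330,292),(350,335),(400,345)]: print(u,v,W[v,u].round(4))
E
```

```text
235 345 [0.6281 0.1088 0.1525]
290 335 [0.6435 0.1091 0.147 ]
80 410 [0.598  0.1106 0.1891]
312 292 [0.6492 0.1076 0.1115]
330 292 [0.6561 0.1068 0.1099]
350 335 [0.6611 0.1089 0.1474]
400 345 [0.6752 0.1076 0.1522]
```

Call:
servo_tool --increments '[{"offset": [1.5, 0, 0], "yaw": 0}, {"offset": [3, 0.1, 0], "yaw": 0}, {"offset": [4.2, 0.1, 0], "yaw": 0}, {"offset": [5.2, 0.1, 0], "yaw": 0}, {"offset": [5.2, 0.1, 0.5], "yaw": 0}, {"offset": [5.2, 0.1, 1.1], "yaw": 0}, {"offset": [5.2, 0.1, 1.7], "yaw": 0}, {"offset": [5.2, 0.1, 2.2], "yaw": 0}]'

```text
clock: 13.6
tcp_pos: [0.6548, 0.0732, 0.0481]
orientation: [0.495, 0.506, 0.494, -0.505]
wrist_force: [-0.0, 0.5, 0.2]
finger_gap: 0.0002
```

Call:
servo_tool --increments '[{"offset": [0, 0, 0.2], "yaw": 0}, {"offset": [0, 0, 0.4], "yaw": 0}, {"offset": [0, 0, 0.6], "yaw": 0}, {"offset": [0, 0, 0.8], "yaw": 0}, {"offset": [0, 0, 1.1], "yaw": 0}, {"offset": [0, 0, 1.4], "yaw": 0}, {"offset": [0, 0, 1.7], "yaw": 0}, {"offset": [0, 0, 2.0], "yaw": 0}]'

```text
clock: 14.4
tcp_pos: [0.654, 0.0543, 0.0475]
orientation: [0.495, 0.505, 0.495, -0.505]
wrist_force: [1.1, 5.3, 1.8]
finger_gap: -0.0001
```

```bash

python3 - <<'E'
from h import *
to([.652,.015,.046],89.2)
snap('scene','s12')
a=load('s12')['im'][:,:,::-1]; cv2.imwrite('pics/s12c.png',cv2.resize(a[150:330,250:450],None,fx=3,fy=3,interpolation=cv2.INTER_CUBIC))
E
```

```text
t14.40 tcp [0.654  0.0543 0.0475] off [ 0.15 -0.12  3.93] yaw -0.34 F [1.1 5.3 1.8] q [-0.04  0.57 -0.02  0.98  0.    1.55]
```

View pics/s12c.png

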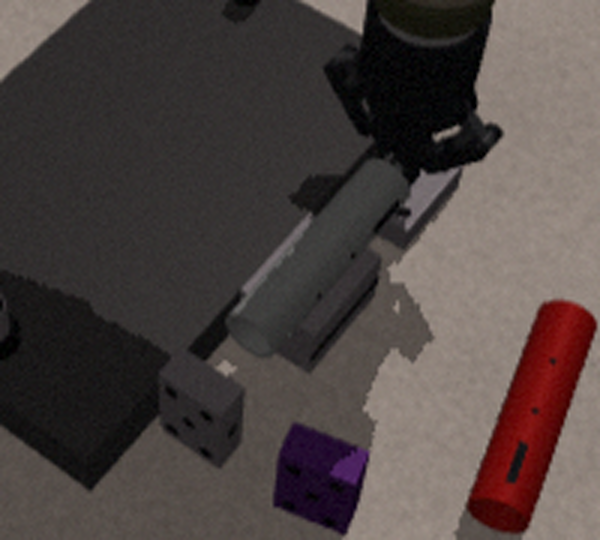

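Call:
servo_tool --increments '[{"offset": [0, 0, 0.3], "yaw": 0}, {"offset": [0, 0, 0.6], "yaw": 0}, {"offset": [0, 0, 0.9], "yaw": 0}, {"offset": [0, -0.05, 1.2], "yaw": 0}, {"offset": [0, -0.05, 1.5], "yaw": 0}, {"offset": [0, -0.05, 1.8], "yaw": 0}, {"offset": [0, -0.1, 2.1], "yaw": 0}, {"offset": [0, -0.1, 2.4], "yaw": 0}]'

```text
clock: 15.25
tcp_pos: [0.6533, 0.03, 0.0478]
orientation: [0.495, 0.506, 0.494, -0.504]
wrist_force: [3.2, 5.1, 1.6]
finger_gap: 0.0001
```

Call:
servo_tool --increments '[{"offset": [0, 0, 0.1], "yaw": 0}, {"offset": [0, 0, 0.3], "yaw": 0}, {"offset": [0, 0, 0.45], "yaw": 0}, {"offset": [0, 0, 0.6], "yaw": 0}, {"offset": [0, 0, 0.75], "yaw": 0}, {"offset": [0, 0, 0.9], "yaw": 0}, {"offset": [0, 0, 1.0], "yaw": 0}, {"offset": [0, 0, 1.1], "yaw": 0}]'

```text
clock: 16.05
tcp_pos: [0.6531, 0.0192, 0.0478]
orientation: [0.495, 0.506, 0.495, -0.504]
wrist_force: [3.7, 5.7, 2.6]
finger_gap: -0.0002
```

```bash

python3 - <<'E'
from h import *
to([.652,.015,.046],89.2)
snap('scene','s13')
a=load('s13')['im'][:,:,::-1]; cv2.imwrite('pics/s13c.png',cv2.resize(a[170:330,270:430],None,fx=3.7,fy=3.7,interpolation=cv2.INTER_CUBIC))
E
```

```text
t16.05 tcp [0.6531 0.0192 0.0478] off [ 0.18 -0.11  0.42] yaw -0.36 F [3.7 5.7 2.6] q [-0.09  0.56 -0.03  0.98  0.    1.5 ]
```

View pics/s13c.png

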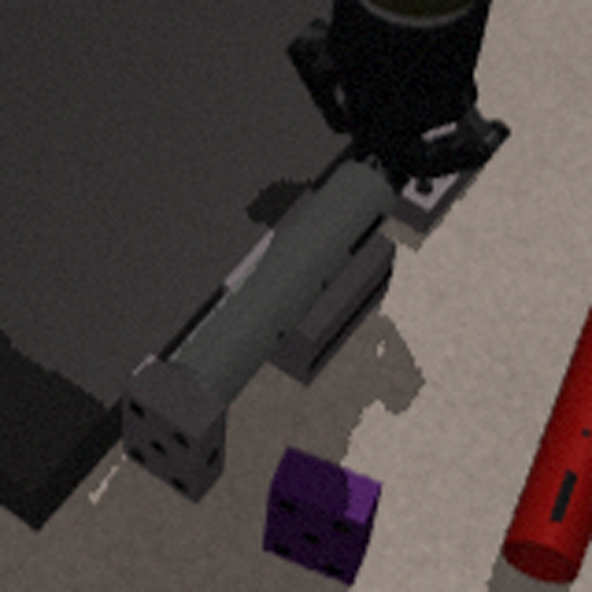

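Call:
servo_tool --increments '[{"offset": [0, 0, 0.05], "yaw": 0}, {"offset": [0, 0, 0.1], "yaw": 0}, {"offset": [0, 0, 0.15], "yaw": 0}, {"offset": [0, 0, 0.2], "yaw": 0}, {"offset": [0, 0, 0.23], "yaw": 0}, {"offset": [0, 0, 0.26], "yaw": 0}, {"offset": [0, 0, 0.28], "yaw": 0}, {"offset": [0, 0, 0.3], "yaw": 0}]'

```text
clock: 16.9
tcp_pos: [0.653, 0.0162, 0.0478]
orientation: [0.495, 0.506, 0.495, -0.504]
wrist_force: [2.3, 5.7, 3.4]
finger_gap: -0.0004
```

Call:
servo_tool --increments '[{"offset": [0, 0, 0.02], "yaw": 0}, {"offset": [0, 0, 0.05], "yaw": 0}, {"offset": [0, 0, 0.07], "yaw": 0}, {"offset": [0, 0, 0.1], "yaw": 0}, {"offset": [0, 0, 0.12], "yaw": 0}, {"offset": [0, 0, 0.14], "yaw": 0}, {"offset": [0, 0, 0.15], "yaw": 0}, {"offset": [0, 0, 0.15], "yaw": 0}]'

```text
clock: 17.7
tcp_pos: [0.653, 0.0156, 0.0478]
orientation: [0.495, 0.506, 0.495, -0.504]
wrist_force: [3.1, 8.6, 2.3]
finger_gap: 0.0002
```

Call:
servo_tool --increments '[{"offset": [0, 0, 0.02], "yaw": 0}, {"offset": [0, 0, 0.04], "yaw": 0}, {"offset": [0, 0, 0.06], "yaw": 0}, {"offset": [0, 0, 0.08], "yaw": 0}, {"offset": [0, 0, 0.1], "yaw": 0}, {"offset": [0, 0, 0.12], "yaw": 0}, {"offset": [0, 0, 0.12], "yaw": 0}, {"offset": [0, 0, 0.12], "yaw": 0}]'

```text
clock: 18.5
tcp_pos: [0.653, 0.0156, 0.0478]
orientation: [0.495, 0.506, 0.496, -0.503]
wrist_force: [2.2, 11.2, 2.3]
finger_gap: -0.0004
```

```bash

python3 - <<'E'
from h import *
to([.652,.015,.046],89.2)
snap('scene','s14'); snap('wrist','w14')
a=load('s14')['im'][:,:,::-1]; cv2.imwrite('pics/s14c.png',cv2.resize(a[230:310,290:370],None,fx=7,fy=7,interpolation=cv2.INTER_CUBIC))
E
```

```text
t18.50 tcp [0.653  0.0156 0.0478] off [ 0.18 -0.1   0.06] yaw -0.26 F [ 2.2 11.2  2.3] q [-0.1   0.56 -0.03  0.97  0.    1.49]
```

View pics/s14c.png

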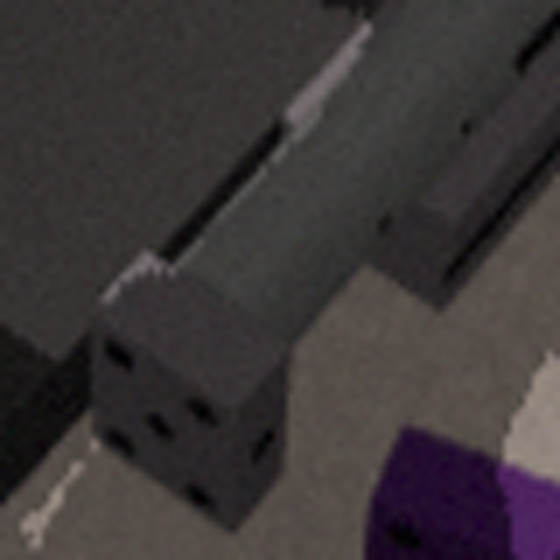

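Call:
servo_tool --increments '[{"offset": [0, 0, -0.1], "yaw": 0}, {"offset": [0, 0, -0.2], "yaw": 0}, {"offset": [0, 0, -0.3], "yaw": 0}, {"offset": [0, 0, -0.5], "yaw": 0}, {"offset": [0, 0, -1.0], "yaw": 0}, {"offset": [0, 0, -1.8], "yaw": 0}, {"offset": [0, 0, -2.8], "yaw": 0}, {"offset": [0, 0, -3.8], "yaw": 0}]'

```text
clock: 19.4
tcp_pos: [0.6526, 0.0522, 0.0472]
orientation: [-0.495, -0.505, -0.495, 0.505]
wrist_force: [-0.0, -0.1, -0.2]
finger_gap: -0.0003
```

Call:
servo_tool --increments '[{"offset": [0, 0, -1], "yaw": 0}, {"offset": [-2, 0, -2], "yaw": 0}, {"offset": [-5, 0, -3], "yaw": 0}, {"offset": [-8, 0, -4], "yaw": 0}, {"offset": [-11, 0, -5], "yaw": 0}, {"offset": [-14, 0, -6], "yaw": 0}, {"offset": [-15, 0, -7], "yaw": 0}, {"offset": [-15, 0, -7], "yaw": 0}]'

```text
clock: 20.2
tcp_pos: [0.6551, 0.1232, 0.1989]
orientation: [0.496, 0.506, 0.495, -0.504]
wrist_force: [0.7, -0.3, 0.1]
finger_gap: -0.0004
```

```bash

python3 - <<'E'
from h import *
to([.652,.015,.046],89.2)
snap('scene','s15'); snap('top','t15')
a=load('s15')['im'][:,:,::-1]; cv2.imwrite('pics/s15c.png',cv2.resize(a[110:330,180:450],None,fx=2.8,fy=2.8)[:600,:780])
a=load('t15')['im'][:,:,::-1]; cv2.imwrite('pics/t15c.png',cv2.resize(a[190:340,200:390],None,fx=4,fy=4))
W=pts('s15').reshape(-1,3); T=W[(abs(W[:,0]-.652)<.018)&(W[:,1]>-.15)&(W[:,1]<.09)&(W[:,2]>.068)&(W[:,2]<.085)]; print(len(T),np.percentile(T[:,1],[0,1,50,99,100]),np.percentile(T[:,2],95))
for b in np.arange(-.14,.0,.04):
    q=T[abs(T[:,1]-b)<.02]; print(b,q[q[:,2]>np.percentile(q[:,2],70)].mean(0))
E
```

```text
t20.20 tcp [0.6551 0.1232 0.1989] off [15.29 -0.16 10.83] yaw -0.25 F [ 0.7 -0.3  0.1] q [0.07 0.5  0.25 1.32 0.   1.65]
1204 [-0.14995738 -0.14829859 -0.076284    0.00241488  0.005368  ] 0.08200392206200861
-0.14 [ 0.65013819 -0.13492273  0.08067063]
-0.1 [ 0.64955279 -0.09978129  0.08085779]
-0.06 [ 0.65051571 -0.06021159  0.08114681]
-0.01999999999999999 [ 0.65172804 -0.02025505  0.08124214]
```

View pics/s15c.png

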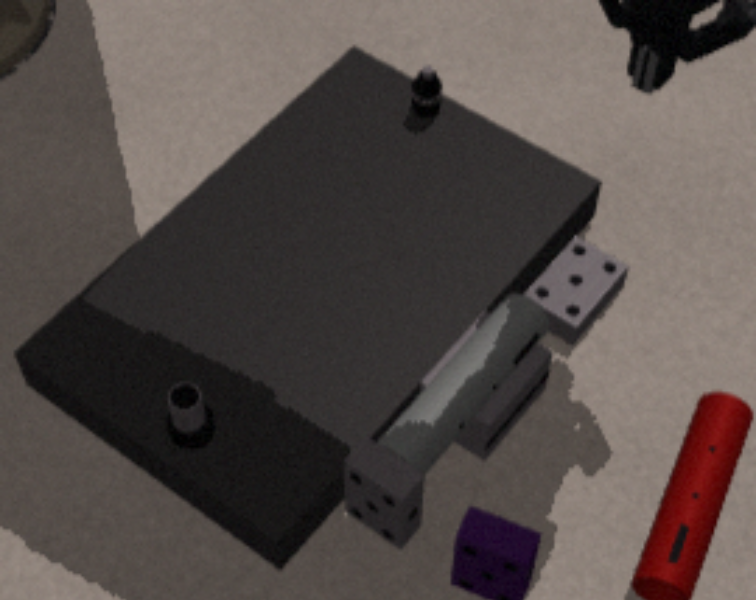

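View pics/t15c.png

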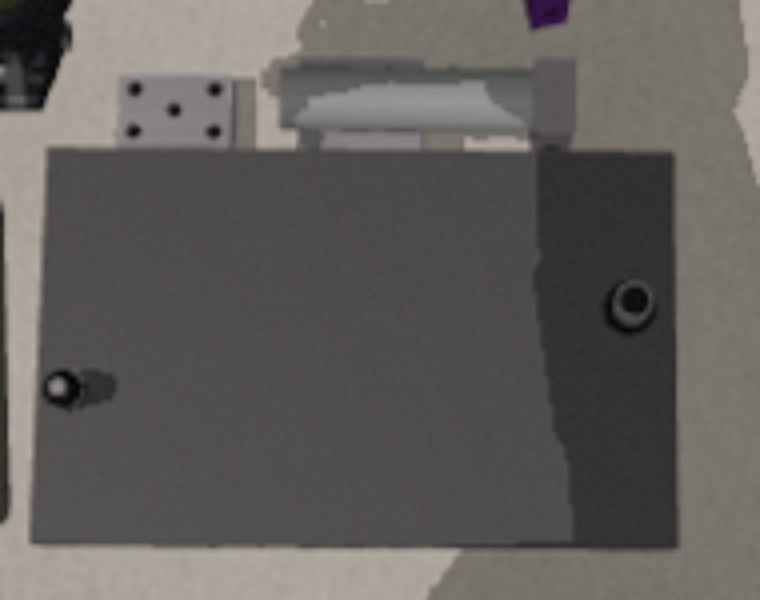

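```bash
python3 -c "
from workcell import env
print(env.hand_in())"
```

```text
the job is handed in; nothing more can be done
None
```

The aluminium tube is seated in the V-block and pushed up against the grey upright stop. I rolled it across the plate with the open fingertips, let it drop into the V, then pushed it along by its end with the fingers closed. It was never gripped or lifted. I handed the job in at about 20 s on the clock.

- **Seating:** the tube's top measures 80 to 82 mm above the bench, against 80.3 mm expected. Its axis is parallel to the V.
- **Stop contact:** in the last push the finger stayed still while the force rose from 8.6 to 11.2 N. After I backed off, the pictures show no gap between tube and stop. The far end sits at y of about 4 mm, where it should be when the tube touches.
- **Loose parts:** the objective and eyepiece stand where they were. The screwdriver was not in the last close-up pictures I viewed, but the arm stayed clear of it while working at the plate.
- **What did not go to plan:** turning the gripper did not straighten the tube on the plate. It stayed about 6° askew of the V while rolling and lined up only as it dropped in.

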